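# Pack two plugs down an extraction column

## Robot

A 7-joint arm with a two-finger parallel gripper is mounted at the origin on the work surface. World frame = base frame: x ahead of the robot, y to its left, z up, the work surface at z = 0. Lengths are in m, angles in rad, forces in N, time in s.
With the tool pointing down it reaches from about 0.4 to 0.875 m from the base axis. Payload 6.5 kg.
Tool frame: the origin (TCP) lies at the centre of the arm's flange, where the gripper is bolted on; the fingertips stand 166 mm ahead of it and the grasp point (between the pads) lies 147 mm ahead of it; z points along the fingers, y is the line along which they close (so a half turn about z gives the same grasp; the last joint's range is limited). The gripper opens to 88 mm and grips with 3 to 60 N. Pads are 18 mm wide; open, the fingers measure 123 mm over their backs; the gripper's body (75 mm by 187 mm) begins 45 mm behind the grasp point.
Start: joints at [-1.228, 0.536, -0.004, 1.538, 0.003, 1.067, -0.071], TCP at [0.258, 0.596, 0.405] pointing down, gripper open.
Joint ranges: [-2.7, 2.7], [-0.37, 2.16], [-1.27, 1.26], [0.24, 2.4], [-1.31, 4.45], [0.19, 1.91], [-2.76, 2.76]. Speed limits (rad/s): [2.39, 2.39, 3.14, 3.14, 3.14, 3.14, 3.14].

## Interface

Orientations are given as a 3x3 rotation matrix whose columns are the frame's x, y, z axes.
In Python, from rig import monitor, imaging, order gives the robot as it stands.
- The arm moves only by the tool play_rows, never from a script. Its argument "deltas" is a list of rows, each a list of 7 numbers: the shift along the tool's x, y, z in units of 60 mm (1.0 is 60 mm), then the turn, a rotation vector about the tool's x, y, z in degrees, then the opening, from 0 (shut) to 1 (fully open). In form: [[x, y, z, ax, ay, az, gripper], ...]. A call has 1 to 8 rows; each row shifts and turns the commanded pose from where the row before left it, along the tool's axes as they then stand; what a row does not reach is not made up. A row lasts 1/8 s, in which the tool goes at most 62.5 mm and 10.7 degrees, less where a joint would pass 70% of its speed; a pose out of reach is approached as far as the arm can. A call is refused whole if a number of a shift passes 1 or a number of a turn 10.7, either way. A call with a gripper value outside its range is refused whole. The fingers move at their own pace and stop on an object; "squeeze" is the grip in N (left out, the last holds). Time passes only in rows, so rows that do not move let the fingers close. It gives the time, the measured TCP pose, the force, the opening and the grip force at its end, in the units of the state.
- monitor.read_state(): the state, without advancing time (a new reading comes with each control period).
- imaging.camera(name): name is "scene" or "top"; returns a dict with "pixels" (420x560x3 uint8, red, green, blue), "fx", "fy", "cx", "cy" (pixels), "rvec" (rotation vector, rad) and "tvec" (3), from world to camera coordinates, as OpenCV has them. Camera axes: x right, y down, z forward; pixel columns grow to the right and rows downward; lengths in m; the calibration is good to about 2 mm. A picture is of the moment at which its call begins. There is no depth.
- order.close_job(): hands the job in; it is judged then, once.
The state is a dict: "time_s": time; "joint_positions": joint angles; "joint_vel": joint speeds; "joint_torque": joint torques, N m; "tool_pos": TCP position; "eef_rot": TCP orientation; "wrist_force": force on the tool from outside, world axes, zero at the start; "moment": the same for the moment, N m; "opening": opening from 0.0 (shut) to 1.0 (fully open); "grip_force": force on a finger pad.
Only numpy, scipy, OpenCV 4.12 (cv2) and the standard library are available. Lean on these libraries where they do the work, as an engineer would, in place of code of your own. Each camera call takes 0.05 s, during which the arm holds its last target. There are 200 camera calls.

## Task

Take the tamping rod out of its stand and use it to push the two grey plugs down the clear column until they sit one on the other, fully home on the seat at the bottom; press them home firmly, at about 15 newtons for half a second, and never push with more than about 20. Then put the rod back upright in its stand, fully down, let go of it, and leave the other things on the bench as they are.

Things in the scene. Friction and masses are not known exactly. Their poses are not given: they have to be found in the camera images.
- column: clear upright column, 32 mm outside, 25 mm bore, 125 mm tall, fixed to the bench on a square aluminium foot 70 x 70 x 12 mm. Origin: centre of its underside on the bench, z up the bore. A white porous seat 24 mm wide closes the bore below the plugs; its top is somewhere between 8 and 30 mm above the origin, different each time and not measured
- column_mouth (a point): centre of the column's open top rim, 125 mm above the bench. Inside, four clear spring strips line the bore from 12 to 121 mm above the bench, leave 20 mm between them and grip the plugs: pushing the plugs down against them takes about 1 to 8 N
- plug_low: lower dark grey sintered metal plug in the column, a cylinder 20 mm wide and 18 mm tall, held part way down by the liner. Origin: centre of its underside, z up
- plug_top: upper dark grey plug, the same 20 x 18 mm, held higher in the same column with a gap below it. Origin: centre of its underside, z up
- rod: tamping rod 155 mm long, 130 g, standing upright in its stand: round steel shaft 16 mm wide from 0 to 105 mm with a bevelled foot, then a round black handle 24 mm wide from 105 to 155 mm. Origin: centre of the foot's underside, z up towards the handle
- rod_grip (a point): middle of the rod's black handle, on the axis, 130 mm above the foot
- stand: grey block 65 x 65 x 50 mm fixed to the bench with one upright round hole 19 mm wide and 40 mm deep (bottom 10 mm above the bench) and a bevelled mouth. Origin: centre of its underside
- stand_mouth (a point): centre of the hole's mouth on top of the stand, 50 mm above the bench
- water_bottle: bystander: clear drink bottle with white cap, 60 mm wide, 170 mm tall. Origin: centre of its underside
- reagent_bottle: bystander: amber bottle with black cap, 68 mm wide, 130 mm tall. Origin: centre of its underside
- jar: bystander: small clear jar with white cap, 44 mm wide, 45 mm tall, standing between the column and the stand. Origin: centre of its underside
- beaker: bystander: open glass beaker, 70 mm wide, 85 mm tall. Origin: centre of its underside
- dish: bystander: shallow glass dish, 90 mm wide, 16 mm tall. Origin: centre of its underside
- tweezers: bystander: steel tweezers 130 mm long, 8 mm high, lying flat. Origin: underside, about the middle
Not all that is in view belongs to the job. There is more than one size of the rod; the job needs the middle-sized. Leave any green look-alike of the column alone.

How it is judged:
On the way, in this order (a step that is already met when the one before it is completed fails the run):
1. the rod's foot is inside the column (horizontal distance between rod and column below 0.008 m and z of rod in the frame of column below 0.12 m), for 0.05 s.
2. the rod presses the upper plug with more than 11 N for 0.3 s, both plugs being down on the seat (contact force between rod and plug_top above 11 N and z of plug_low in the frame of column below 0.0315 m and distance between plug_low and plug_top below 0.0195 m), for 0.3 s.
At the end, for the whole second after the job is handed in: lower plug's underside at most 31.5 mm above the column's underside (on the seat), upper plug on it (origins at most 19.5 mm apart); rod at rest in its stand, upright within 0.12 rad, foot within 6 mm of the hole's axis and at most 4 mm above the hole's bottom (z of plug_low in the frame of column below 0.0315 m and distance between plug_low and plug_top below 0.0195 m and horizontal distance between rod and stand below 0.006 m and z of rod in the frame of stand below 0.014 m and angle between rod's own z axis and vertical below 0.12 rad and linear speed of rod below 0.02 m/s); the robot touches nothing.
It fails at once if the rod pushes the plugs or the column with more than 26 N (contact force between rod and plug_top above 26 N or contact force between rod and column above 26 N).
It fails at once if the gripper touches a plug (contact force between any of the arm, the fingers and plug_low above 0.5 N or contact force between any of the arm, the fingers and plug_top above 0.5 N).
It fails at once if a bystander is moved by more than 20 mm (distance of any of water_bottle, reagent_bottle, jar, beaker, dish, tweezers from where it was at the start of the episode above 0.02 m).
It also fails if it takes over 67 s, if anything falls off the work surface, if the arm or the gripper's body presses on something with over 40 N, if the wrist force passes 120 N, or if a joint passes its speed limit or range.

## Working session

There is one attempt and no reset: what is moved stays moved. The work goes in short steps, Python scripts to look and compute and a tool call to move; the robot and the scene stay as the last step left them, time stands still between calls to the robot, and variables do not carry over. Pictures are saved under pics/ and viewed, at most 10 in all, crops included, and the job is handed in when it is done.

Besides the shell and the picture viewer there is one more tool, called after "Request:" as name(argument=value, ...) on one line, values as JSON. play_rows: Moves the arm, as the interface text tells. Its arguments: {"type":"object","properties":{"deltas":{"type":"array","items":{"type":"array","items":{"type":"number"}}},"squeeze":{"type":"number"}},"required":["deltas"]}

```bash
mkdir -p pics; python3 - <<'E'
from rig import monitor, imaging
import cv2,pickle
s=monitor.read_state(); print(s)
for n in("scene","top"):
    c=imaging.camera(n); pickle.dump(c,open(n+".pkl","wb")); cv2.imwrite(f"pics/{n}0.png",cv2.resize(c["pixels"][:,:,::-1],(800,600),interpolation=cv2.INTER_CUBIC)); print(n,[c[k] for k in("fx","fy","cx","cy","rvec","tvec")])
E
```

```text
{'time_s': 0.0, 'joint_positions': array([-1.22819839,  0.5371766 , -0.00441788,  1.53880515,  0.00261306,
        1.06728946, -0.07120112]), 'joint_vel': array([8.45368191e-04, 3.72448283e-05, 6.61094564e-04, 8.01185086e-04,
       2.06709300e-03, 5.97282993e-04, 2.05988090e-03]), 'joint_torque': array([-7.75305252e-04, -5.70983148e+01,  9.90617797e-01, -2.51612985e+01,
       -5.61638502e-02,  1.78455171e-02,  1.72833111e-04]), 'tool_pos': array([0.25826517, 0.59615777, 0.40385878]), 'eef_rot': array([[-9.17622864e-01,  3.97451883e-01, -5.29476300e-04],
       [ 3.97452209e-01,  9.17621503e-01, -1.58706120e-03],
       [-1.44921625e-04, -1.66676517e-03, -9.99998600e-01]]), 'wrist_force': array([ 1.37093899,  0.06095484, -0.26447366]), 'moment': array([ 0.00616523,  0.00143105, -0.02392738]), 'grip_force': 0.0, 'opening': 0.9964361574608336}
scene [445.66541524348384, 445.66541524348384, 280.7696447018098, 211.42501328479213, array([ 2.36712862,  1.06464872, -0.33616537]), array([-0.42600847, -0.27212938,  1.30794146])]
top [398.3523258555273, 398.3523258555273, 277.8623532897595, 212.4511538356873, array([ 2.18597401, -2.17139218,  0.08311766]), array([0.05042259, 0.59892287, 1.09827603])]
```

View pics/scene0.png

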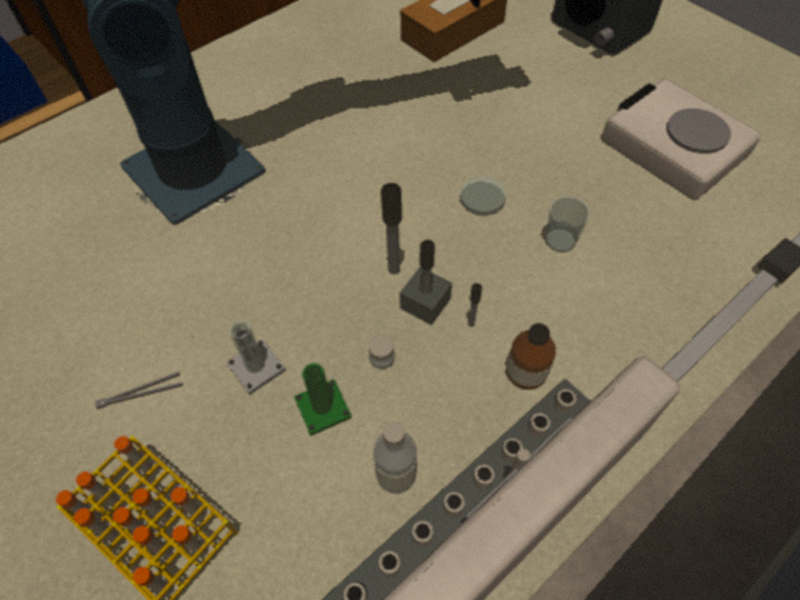

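View pics/top0.png

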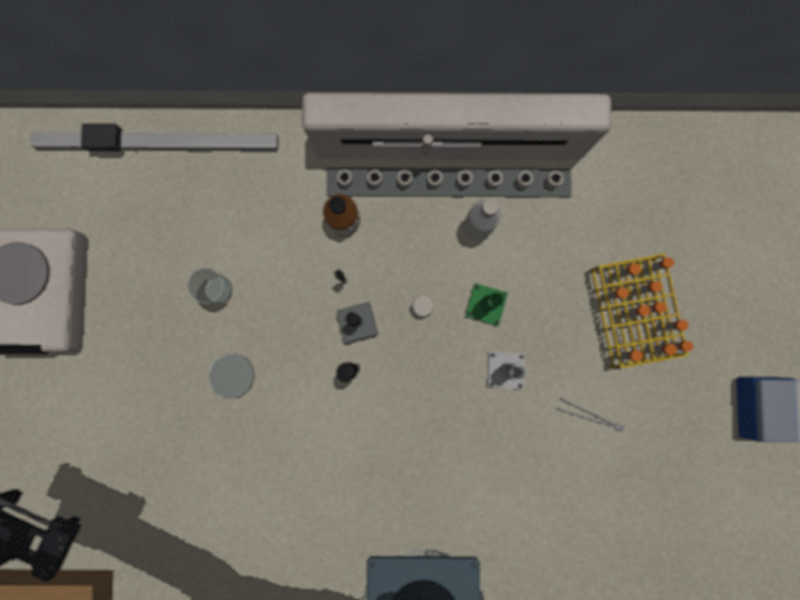

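The scene view shows the rod in its stand (428,280), the column with its aluminium foot (255,362), and the green decoy (320,400). The top view shows the stand at (356,322) and the column at (507,371). The taller and shorter rods stand either side of the right one. Next I'll enlarge these.

```bash
python3 - <<'E'
import cv2,pickle,numpy as np
T=pickle.load(open("top.pkl","rb"))["pixels"][:,:,::-1]; S=pickle.load(open("scene.pkl","rb"))["pixels"][:,:,::-1]
def crop(I,u,v):
    c=cv2.resize(I[v:v+50,u:u+66],None,fx=6,fy=6,interpolation=cv2.INTER_CUBIC)
    c=cv2.convertScaleAbs(c,alpha=1.6)
    for i in range(0,66,10): cv2.putText(c,str(u+i),(i*6,10),0,.35,(0,0,255)); cv2.line(c,(i*6,12),(i*6,18),(0,0,255))
    for i in range(0,50,10): cv2.putText(c,str(v+i),(0,i*6+4),0,.35,(0,0,255));cv2.line(c,(24,i*6),(30,i*6),(0,0,255))
    return c
cv2.imwrite("pics/c1.png",np.vstack([np.hstack([crop(T,215,200),crop(T,322,235)]),np.hstack([crop(S,265,170),crop(S,145,225)])]))
E
```

```text
(no output)
```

View pics/c1.png

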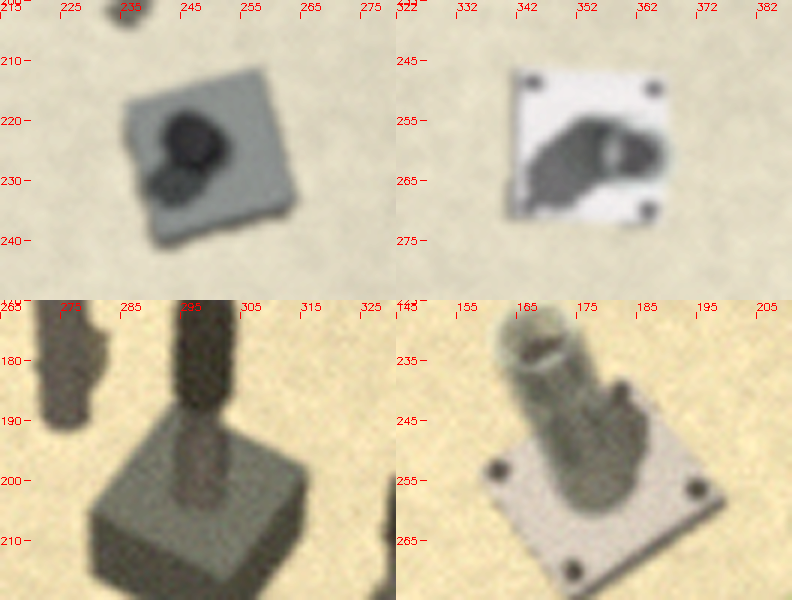

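The crops show the stand's top corners, the rod's handle end (top view 247.5,223.3), the column's foot corners and its rim (top ≈361,261; scene ≈168.5,231). I'll solve for the poses jointly from both cameras.

```bash
cat > h.py <<'E'
import cv2,pickle,numpy as np
from scipy.optimize import least_squares
C={n:pickle.load(open(n+".pkl","rb")) for n in("scene","top")}
def proj(n,P):
    c=C[n];K=np.array([[c["fx"],0,c["cx"]],[0,c["fy"],c["cy"]],[0,0,1]])
    return cv2.projectPoints(np.array(P,float).reshape(-1,1,3),c["rvec"],c["tvec"],K,None)[0][:,0]
def ray(n,uv,z):
    c=C[n];R=cv2.Rodrigues(c["rvec"])[0];o=-R.T@c["tvec"]
    d=R.T@np.array([(uv[0]-c["cx"])/c["fx"],(uv[1]-c["cy"])/c["fy"],1]);return o+d*(z-o[2])/d[2]
E
python3 - <<'E'
from h import *
for n in C: print(n,-cv2.Rodrigues(C[n]["rvec"])[0].T@C[n]["tvec"])
def show(t,n,z,pts): 
    P=np.array([ray(n,p,z)[:2] for p in pts]); print(t,n,P.round(4).tolist(),"mean",P.mean(0).round(4),"sides",np.linalg.norm(np.roll(P,-1,0)-P,axis=1).round(4))
show("stand","top",.05,[(235.8,217.2),(258.7,211.3),(264.5,233.8),(241.7,239.5)])
show("stand","scene",.05,[(280,205.3),(294.7,187.5),(316,198),(302,216.7)])
show("rodtop","top",.165,[(247.5,223.3)])
show("foot","top",.012,[(341.8,246.7),(367.3,247),(367.2,272),(341.5,271.5)])
show("foot","scene",.012,[(159.5,252),(183,238),(199.7,258.5),(175,274.5)])
show("rim","top",.125,[(361,261)])
show("rim","scene",.125,[(168.5,231)])
E
```

```text
scene [ 1.00053159 -0.29653436  0.93661752]
top [0.50879462 0.04983669 1.14284978]
stand top [[0.5826, 0.1699], [0.5993, 0.1071], [0.5376, 0.0905], [0.5215, 0.1528]] mean [0.5603 0.1301] sides [0.065  0.064  0.0643 0.0634]
stand scene [[0.5396, 0.0911], [0.5239, 0.1532], [0.5818, 0.1704], [0.5987, 0.1084]] mean [0.561  0.1308] sides [0.064  0.0604 0.0643 0.0616]
rodtop top [[0.56, 0.1283]] mean [0.56   0.1283] sides [0.]
foot top [[0.5036, -0.1269], [0.5032, -0.1989], [0.4332, -0.1979], [0.4341, -0.1257]] mean [ 0.4685 -0.1624] sides [0.072  0.0701 0.0722 0.0695]
foot scene [[0.4304, -0.1912], [0.4358, -0.1282], [0.5076, -0.1305], [0.5034, -0.1965]] mean [ 0.4693 -0.1616] sides [0.0633 0.0718 0.0662 0.0732]
rim top [[0.4683, -0.1577]] mean [ 0.4683 -0.1577] sides [0.]
rim scene [[0.4699, -0.1621]] mean [ 0.4699 -0.1621] sides [0.]
```

```bash
python3 - <<'E'
from h import *
print("tall base",ray("scene",(276,190),0.), "small base",ray("scene",(331,226),0.))
for z in(.15,.18,.2,.22,.24): print(z,"tall top",ray("top",(243,260.5),z).round(4),ray("scene",(273.5,131),z).round(4))
for z in(.08,.1,.12): print(z,"small",ray("top",(238.5,193.5),z).round(4))
print("reag",ray("top",(238,144),.13),"wb",ray("top",(343,147),.17))
E
```

```text
tall base [0.47051664 0.13697561 0.        ] small base [ 6.43552429e-01  1.65850726e-01 -1.11022302e-16]
0.15 tall top [0.4685 0.1395 0.15  ] [0.4192 0.178  0.15  ]
0.18 tall top [0.4697 0.1367 0.18  ] [0.4414 0.1599 0.18  ]
0.2 tall top [0.4705 0.1349 0.2   ] [0.4561 0.1479 0.2   ]
0.22 tall top [0.4713 0.1331 0.22  ] [0.4709 0.1358 0.22  ]
0.24 tall top [0.4721 0.1313 0.24  ] [0.4857 0.1237 0.24  ]
0.08 small [0.6445 0.1604 0.08  ]
0.1 small [0.6419 0.1583 0.1   ]
0.12 small [0.6394 0.1562 0.12  ]
reag [0.76707396 0.15834823 0.13      ] wb [ 0.75084656 -0.10668125  0.17      ]
```

Request:
play_rows(deltas=[[0, 0, -0.15, 0, 0, -7.8, 0.6], [0, 0, -0.15, 0, 0, -7.8, 0.6], [0, 0, 0, 0, 0, -7.8, 0.6], [0, 0, 0, 0, 0, 0, 0.6]], squeeze=30)

```text
time_s: 0.6
tool_pos: [0.2584, 0.5962, 0.4223]
eef_rot: [[-1.0, 0.002, -0.001], [0.002, 1.0, -0.001], [0.001, -0.001, -1.0]]
wrist_force: [0.1, 0.3, -0.3]
opening: 0.603
grip_force: 0.0
```

Request:
play_rows(deltas=[[-0.315, -0.486, 0, 0, 0, 0, 0.6], [-0.315, -0.486, 0, 0, 0, 0, 0.6], [-0.315, -0.486, 0, 0, 0, 0, 0.6], [-0.315, -0.486, 0, 0, 0, 0, 0.6], [-0.315, -0.486, 0, 0, 0, 0, 0.6], [-0.315, -0.486, 0, 0, 0, 0, 0.6], [-0.315, -0.486, 0, 0, 0, 0, 0.6], [-0.315, -0.486, 0, 0, 0, 0, 0.6]])

```text
time_s: 1.6
tool_pos: [0.4099, 0.362, 0.4225]
eef_rot: [[-1.0, 0.004, -0.0], [0.004, 1.0, -0.0], [0.0, -0.0, -1.0]]
wrist_force: [0.8, 0.5, -0.3]
opening: 0.598
grip_force: 0.0
```

Request:
play_rows(deltas=[[-0.315, -0.486, 0, 0, 0, 0, 0.6], [-0.315, -0.486, 0, 0, 0, 0, 0.6], [-0.315, -0.486, 0, 0, 0, 0, 0.6], [-0.315, -0.486, 0, 0, 0, 0, 0.6], [-0.315, -0.486, 0, 0, 0, 0, 0.6], [-0.315, -0.486, 0, 0, 0, 0, 0.6], [-0.315, -0.486, 0, 0, 0, 0, 0.6], [-0.315, -0.486, 0, 0, 0, 0, 0.6], [0, 0, 0, 0, 0, 0, 0.6]])

```text
invalid input at $.deltas: expected 1 to 8 rows
```

Request:
play_rows(deltas=[[-0.36, -0.555, 0, 0, 0, 0, 0.6], [-0.36, -0.555, 0, 0, 0, 0, 0.6], [-0.36, -0.555, 0, 0, 0, 0, 0.6], [-0.36, -0.555, 0, 0, 0, 0, 0.6], [-0.36, -0.555, 0, 0, 0, 0, 0.6], [-0.36, -0.555, 0, 0, 0, 0, 0.6], [-0.35, -0.556, 0, 0, 0, 0, 0.6], [0, 0, 0, 0, 0, 0, 0.6]])

```text
time_s: 2.6
tool_pos: [0.5612, 0.1263, 0.4224]
eef_rot: [[-1.0, 0.009, 0.0], [0.009, 1.0, -0.002], [-0.0, -0.002, -1.0]]
wrist_force: [-0.4, 1.2, 0.5]
opening: 0.604
grip_force: 0.0
```

Request:
play_rows(deltas=[[0.01, 0.06, 0.38, 0, 0, 0, 0.6], [0, 0, 0.38, 0, 0, 0, 0.6], [0, 0, 0.38, 0, 0, 0, 0.6], [0, 0, 0.38, 0, 0, 0, 0.6], [0, 0, 0.38, 0, 0, 0, 0.6], [0, 0, 0.36, 0, 0, 0, 0.6], [0, 0, 0, 0, 0, 0, 0.6]])

```text
time_s: 3.48
tool_pos: [0.5582, 0.1343, 0.2856]
eef_rot: [[-1.0, 0.001, -0.004], [0.001, 1.0, -0.001], [0.004, -0.001, -1.0]]
wrist_force: [-0.7, -0.7, 0.1]
opening: 0.596
grip_force: 0.0
```

Request:
play_rows(deltas=[[0, 0, 0, 0, 0, 0, 0.2], [0, 0, 0, 0, 0, 0, 0.0], [0, 0, 0, 0, 0, 0, 0.0], [0, 0, 0, 0, 0, 0, 0.0], [0, 0, 0, 0, 0, 0, 0.0], [0, 0, 0, 0, 0, 0, 0.0]], squeeze=40)

```text
time_s: 4.22
tool_pos: [0.5598, 0.1334, 0.2878]
eef_rot: [[-1.0, 0.001, 0.001], [0.001, 1.0, 0.0], [-0.001, 0.0, -1.0]]
wrist_force: [-0.7, -0.3, 5.4]
opening: 0.264
grip_force: 39.9
```

Request:
play_rows(deltas=[[0, 0, -0.25, 0, 0, 0, 0.0], [0, 0, -0.25, 0, 0, 0, 0.0], [0, 0, -0.25, 0, 0, 0, 0.0], [0, 0, -0.4, 0, 0, 0, 0.0], [0, 0, -0.5, 0, 0, 0, 0.0], [0, 0, -0.5, 0, 0, 0, 0.0], [0, 0, -0.5, 0, 0, 0, 0.0], [0, 0, -0.2, 0, 0, 0, 0.0]])

```text
time_s: 5.22
tool_pos: [0.5596, 0.1336, 0.4606]
eef_rot: [[-1.0, 0.0, 0.003], [0.0, 1.0, 0.001], [-0.003, 0.001, -1.0]]
wrist_force: [-0.0, -0.1, -2.3]
opening: 0.261
grip_force: 39.9
```

Request:
play_rows(deltas=[[0, 0, 0, 0, 0, 0, 0.0], [0, 0, 0, 0, 0, 0, 0.0]])

```text
time_s: 5.48
tool_pos: [0.559, 0.1335, 0.4569]
eef_rot: [[-1.0, 0.0, -0.002], [0.0, 1.0, -0.001], [0.002, -0.001, -1.0]]
wrist_force: [0.8, 0.3, -1.3]
opening: 0.264
grip_force: 39.9
```

Request:
play_rows(deltas=[[0.19, -0.61, 0, 0, 0, 0, 0.0], [0.19, -0.61, 0, 0, 0, 0, 0.0], [0.19, -0.61, 0, 0, 0, 0, 0.0], [0.19, -0.61, 0, 0, 0, 0, 0.0], [0.19, -0.61, 0, 0, 0, 0, 0.0], [0.19, -0.61, 0, 0, 0, 0, 0.0], [0.19, -0.61, 0, 0, 0, 0, 0.0], [0.19, -0.61, 0, 0, 0, 0, 0.0]])

```text
time_s: 6.48
tool_pos: [0.4673, -0.1603, 0.457]
eef_rot: [[-1.0, 0.0, -0.002], [0.0, 1.0, 0.0], [0.002, 0.0, -1.0]]
wrist_force: [-0.4, -0.1, -2.4]
opening: 0.263
grip_force: 39.9
```

Request:
play_rows(deltas=[[0, 0, 0, 0, 0, 0, 0.0], [0, 0, 0, 0, 0, 0, 0.0], [0, 0, 0, 0, 0, 0, 0.0]])

```text
time_s: 6.85
tool_pos: [0.4684, -0.1581, 0.4577]
eef_rot: [[-1.0, -0.002, -0.001], [-0.002, 1.0, 0.001], [0.001, 0.001, -1.0]]
wrist_force: [-0.0, 0.2, -1.3]
opening: 0.261
grip_force: 39.9
```

```bash
cat > look.py <<'E'
import sys
from rig import monitor, imaging
from h import *
def crop(n,u,v,w,h,f):
    I=imaging.camera(n)["pixels"][:,:,::-1]
    c=cv2.convertScaleAbs(cv2.resize(I[v:v+h,u:u+w],None,fx=f,fy=f,interpolation=cv2.INTER_CUBIC),alpha=1.6)
    for i in range(0,w,10): cv2.putText(c,str(u+i),(i*f,10),0,.35,(0,0,255)); cv2.line(c,(i*f,12),(i*f,18),(0,0,255))
    for i in range(0,h,10): cv2.putText(c,str(v+i),(0,i*f+4),0,.35,(0,0,255));cv2.line(c,(24,i*f),(30,i*f),(0,0,255))
    return c
E
python3 - <<'E'
from look import *
s=monitor.read_state();p=s["tool_pos"];print(p,s["eef_rot"][:,2],s["wrist_force"])
f=p+s["eef_rot"][:,2]*.277
print("foot",f,"scene",proj("scene",[f,p+s["eef_rot"][:,2]*.172,p+s["eef_rot"][:,2]*.122]),"rim",proj("scene",[[.469,-.162,.125]]))
cv2.imwrite("pics/c2.png",np.hstack([crop("scene",125,150,66,98,6),crop("top",320,215,66,98,6)]))
E
```

```text
[ 0.46844462 -0.15806808  0.45767286] [-7.57112860e-04  5.24600661e-04 -9.99999576e-01] [-0.04736125  0.22083683 -1.28959166]
foot [ 0.4682349  -0.15792276  0.18067297] scene [[163.62690817 215.20933601]
 [150.29911925 184.1173029 ]
 [142.89175506 166.83686623]] rim [[168.28777464 230.71139931]]
```

View pics/c2.png

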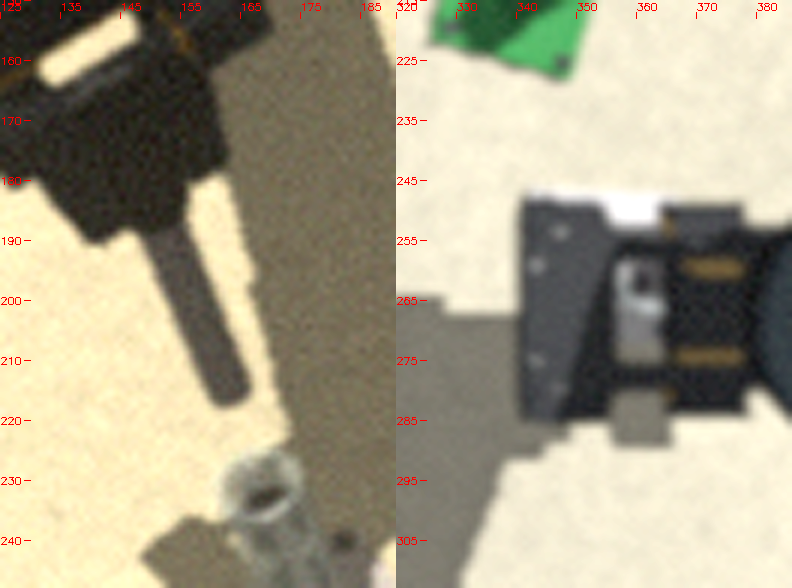

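The foot's centre shows at (163.4,215.5) in the scene view, which agrees with the TCP to under 1 mm. The rim is centred at about (168.7,231.1), so the rod needs about −4 mm in y and +1 mm in x.

Request:
play_rows(deltas=[[-0.02, -0.06, 0.2, 0, 0, 0, 0.0], [0, 0, 0.2, 0, 0, 0, 0.0], [0, 0, 0.2, 0, 0, 0, 0.0], [0, 0, 0.2, 0, 0, 0, 0.0], [0, 0, 0.0, 0, 0, 0, 0.0], [0, 0, 0.0, 0, 0, 0, 0.0]])

```text
time_s: 7.7
tool_pos: [0.4694, -0.1629, 0.4103]
eef_rot: [[-1.0, 0.0, 0.0], [0.0, 1.0, -0.0], [-0.0, -0.0, -1.0]]
wrist_force: [0.7, -0.4, -1.2]
opening: 0.257
grip_force: 39.9
```

```bash
python3 - <<'E'
from look import *
s=monitor.read_state();p=s["tool_pos"];print(p,s["eef_rot"][:,2],s["wrist_force"])
f=p+s["eef_rot"][:,2]*.277
print("foot",f,ray("scene",(168.7,231.1),.125),proj("scene",[f]))
cv2.imwrite("pics/c3.png",crop("scene",145,190,60,60,10))
E
```

```text
[ 0.46944601 -0.16292239  0.41027973] [ 2.67357160e-04 -8.18473588e-05 -9.99999961e-01] [ 0.73385919 -0.38750301 -1.24636486]
foot [ 0.46952006 -0.16294506  0.13327974] [ 0.47039927 -0.16187935  0.125     ] [[167.17113695 229.10958936]]
```

View pics/c3.png

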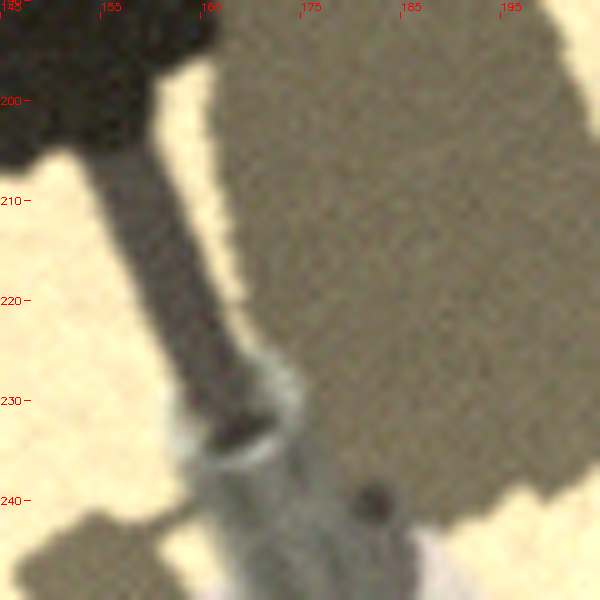

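The shaft axis runs through the rim centre (≈169,231) in this view. I'll enter slowly and watch the force.

Request:
play_rows(deltas=[[0, 0.01, 0.08, 0, 0, 0, 0.0], [0, 0, 0.08, 0, 0, 0, 0.0], [0, 0, 0.08, 0, 0, 0, 0.0], [0, 0, 0.06, 0, 0, 0, 0.0], [0, 0, 0.0, 0, 0, 0, 0.0]])

```text
time_s: 8.38
tool_pos: [0.4692, -0.1623, 0.3918]
eef_rot: [[-1.0, 0.0, -0.001], [0.0, 1.0, 0.0], [0.001, 0.0, -1.0]]
wrist_force: [0.2, 0.1, -0.3]
opening: 0.26
grip_force: 39.9
```

Request:
play_rows(deltas=[[0, 0, 0.05, 0, 0, 0, 0.0], [0, 0, 0.05, 0, 0, 0, 0.0], [0, 0, 0.05, 0, 0, 0, 0.0], [0, 0, 0.05, 0, 0, 0, 0.0]])

```text
time_s: 8.88
tool_pos: [0.4694, -0.1623, 0.3801]
eef_rot: [[-1.0, 0.0, 0.0], [0.0, 1.0, -0.0], [-0.0, -0.0, -1.0]]
wrist_force: [-0.5, 0.6, -0.1]
opening: 0.267
grip_force: 39.9
```

Request:
play_rows(deltas=[[0, 0, 0.05, 0, 0, 0, 0.0], [0, 0, 0.05, 0, 0, 0, 0.0], [0, 0, 0.05, 0, 0, 0, 0.0], [0, 0, 0.0, 0, 0, 0, 0.0]])

```text
time_s: 9.38
tool_pos: [0.4692, -0.1623, 0.3708]
eef_rot: [[-1.0, 0.0, -0.0], [0.0, 1.0, 0.0], [0.0, 0.0, -1.0]]
wrist_force: [0.4, 0.4, -1.5]
opening: 0.263
grip_force: 39.9
```

Request:
play_rows(deltas=[[0, 0, 0.05, 0, 0, 0, 0.0], [0, 0, 0.05, 0, 0, 0, 0.0], [0, 0, 0.05, 0, 0, 0, 0.0], [0, 0, 0.0, 0, 0, 0, 0.0]])

```text
time_s: 9.88
tool_pos: [0.4692, -0.1623, 0.3618]
eef_rot: [[-1.0, 0.0, -0.001], [0.0, 1.0, 0.0], [0.001, 0.0, -1.0]]
wrist_force: [0.8, -0.4, -0.4]
opening: 0.262
grip_force: 39.9
```

Request:
play_rows(deltas=[[0, 0, 0.05, 0, 0, 0, 0.0], [0, 0, 0.05, 0, 0, 0, 0.0], [0, 0, 0.05, 0, 0, 0, 0.0], [0, 0, 0.0, 0, 0, 0, 0.0]])

```text
time_s: 10.38
tool_pos: [0.4693, -0.1623, 0.353]
eef_rot: [[-1.0, 0.0, -0.0], [0.0, 1.0, -0.0], [0.0, -0.0, -1.0]]
wrist_force: [-0.0, -1.1, 0.6]
opening: 0.258
grip_force: 39.9
```

Request:
play_rows(deltas=[[0, 0, 0.02, 0, 0, 0, 0.0], [0, 0, 0.02, 0, 0, 0, 0.0], [0, 0, 0.02, 0, 0, 0, 0.0], [0, 0, 0.0, 0, 0, 0, 0.0]])

```text
time_s: 10.88
tool_pos: [0.4696, -0.1624, 0.35]
eef_rot: [[-1.0, 0.0, 0.001], [0.0, 1.0, -0.0], [-0.001, -0.0, -1.0]]
wrist_force: [-1.6, 0.2, 5.4]
opening: 0.263
grip_force: 39.9
```

Request:
play_rows(deltas=[[0, 0, 0.02, 0, 0, 0, 0.0], [0, 0, 0.02, 0, 0, 0, 0.0], [0, 0, 0.0, 0, 0, 0, 0.0]])

```text
time_s: 11.25
tool_pos: [0.4696, -0.1624, 0.3476]
eef_rot: [[-1.0, 0.0, 0.001], [0.0, 1.0, -0.0], [-0.001, -0.0, -1.0]]
wrist_force: [-0.7, 0.9, 4.8]
opening: 0.26
grip_force: 39.9
```

Request:
play_rows(deltas=[[0, 0, 0.02, 0, 0, 0, 0.0], [0, 0, 0.02, 0, 0, 0, 0.0], [0, 0, 0.0, 0, 0, 0, 0.0]])

```text
time_s: 11.62
tool_pos: [0.4696, -0.1624, 0.3452]
eef_rot: [[-1.0, 0.0, 0.001], [0.0, 1.0, -0.0], [-0.001, -0.0, -1.0]]
wrist_force: [-0.7, 0.4, 5.2]
opening: 0.263
grip_force: 39.9
```

Request:
play_rows(deltas=[[0, 0, 0.02, 0, 0, 0, 0.0], [0, 0, 0.02, 0, 0, 0, 0.0], [0, 0, 0.0, 0, 0, 0, 0.0]])

```text
time_s: 12.0
tool_pos: [0.4696, -0.1624, 0.3428]
eef_rot: [[-1.0, 0.0, 0.001], [0.0, 1.0, -0.0], [-0.001, -0.0, -1.0]]
wrist_force: [-1.1, -0.1, 5.6]
opening: 0.263
grip_force: 39.9
```

Request:
play_rows(deltas=[[0, 0, 0.02, 0, 0, 0, 0.0], [0, 0, 0.02, 0, 0, 0, 0.0], [0, 0, 0.0, 0, 0, 0, 0.0]])

```text
time_s: 12.38
tool_pos: [0.4696, -0.1624, 0.3404]
eef_rot: [[-1.0, 0.0, 0.001], [0.0, 1.0, -0.0], [-0.001, -0.0, -1.0]]
wrist_force: [-1.0, -0.5, 5.0]
opening: 0.26
grip_force: 39.9
```

Request:
play_rows(deltas=[[0, 0, 0.02, 0, 0, 0, 0.0], [0, 0, 0.0, 0, 0, 0, 0.0]])

```text
time_s: 12.62
tool_pos: [0.4696, -0.1624, 0.3392]
eef_rot: [[-1.0, 0.0, 0.001], [0.0, 1.0, -0.0], [-0.001, -0.0, -1.0]]
wrist_force: [-1.7, -0.1, 4.8]
opening: 0.263
grip_force: 39.9
```

```bash
python3 - <<'E'
from look import *
print(monitor.read_state()["wrist_force"])
cv2.imwrite("pics/c4.png",np.hstack([crop("scene",155,220,40,60,10),cv2.convertScaleAbs(crop("scene",155,220,40,60,10),alpha=1.3)]))
for z in (.03,.05,.07,.09,.11): print(z,proj("scene",[[.4695,-.162,z]]))
E
```

```text
[-1.67870352 -0.06323761  4.77120443]
0.03 [[177.62445581 252.02812956]]
0.05 [[175.80626315 247.8479684 ]]
0.07 [[173.92702104 243.52744997]]
0.09 [[171.9836022  239.05938442]]
0.11 [[169.97266202 234.43608226]]
```

View pics/c4.png

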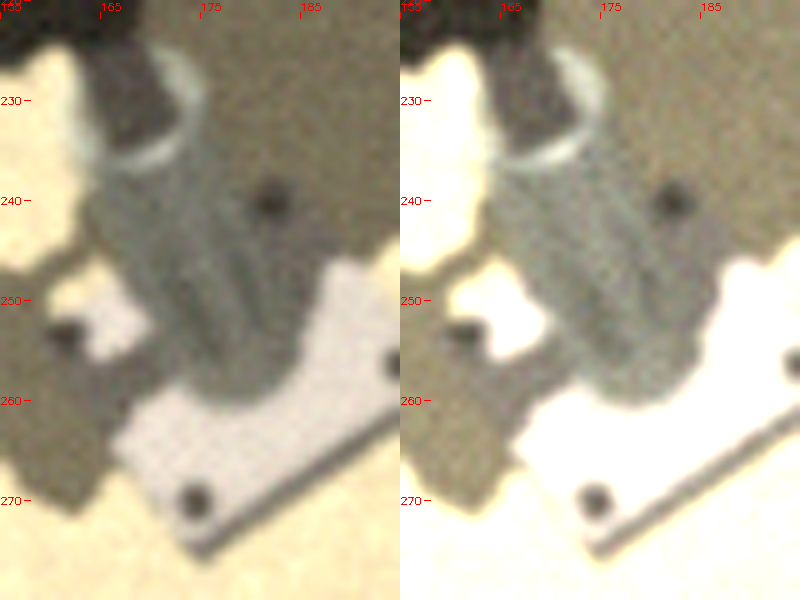

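The picture shows the shaft inside the rim (168,232), but the plugs are too faint to measure, so I'll go on by force.

Request:
play_rows(deltas=[[0, 0, 0.02, 0, 0, 0, 0.0], [0, 0, 0.0, 0, 0, 0, 0.0]])

```text
time_s: 12.98
tool_pos: [0.4696, -0.1624, 0.338]
eef_rot: [[-1.0, 0.0, 0.001], [0.0, 1.0, -0.0], [-0.001, -0.0, -1.0]]
wrist_force: [-0.7, 1.2, 5.7]
opening: 0.263
grip_force: 39.9
```

Request:
play_rows(deltas=[[0, 0, 0.02, 0, 0, 0, 0.0], [0, 0, 0.0, 0, 0, 0, 0.0]])

```text
time_s: 13.22
tool_pos: [0.4696, -0.1624, 0.3368]
eef_rot: [[-1.0, 0.0, 0.001], [0.0, 1.0, -0.0], [-0.001, -0.0, -1.0]]
wrist_force: [-0.8, -0.5, 5.1]
opening: 0.262
grip_force: 39.9
```

Request:
play_rows(deltas=[[0, 0, 0.02, 0, 0, 0, 0.0], [0, 0, 0.0, 0, 0, 0, 0.0]])

```text
time_s: 13.48
tool_pos: [0.4696, -0.1624, 0.3356]
eef_rot: [[-1.0, 0.0, 0.001], [0.0, 1.0, -0.0], [-0.001, -0.0, -1.0]]
wrist_force: [-0.6, 0.3, 6.1]
opening: 0.257
grip_force: 39.9
```

Request:
play_rows(deltas=[[0, 0, 0.02, 0, 0, 0, 0.0], [0, 0, 0.0, 0, 0, 0, 0.0]])

```text
time_s: 13.72
tool_pos: [0.4696, -0.1624, 0.3344]
eef_rot: [[-1.0, 0.0, 0.001], [0.0, 1.0, -0.0], [-0.001, -0.0, -1.0]]
wrist_force: [-0.7, 0.8, 5.3]
opening: 0.262
grip_force: 39.9
```

Request:
play_rows(deltas=[[0, 0, 0.02, 0, 0, 0, 0.0], [0, 0, 0.0, 0, 0, 0, 0.0]])

```text
time_s: 13.98
tool_pos: [0.4696, -0.1624, 0.3332]
eef_rot: [[-1.0, 0.0, 0.001], [0.0, 1.0, -0.0], [-0.001, -0.0, -1.0]]
wrist_force: [-1.1, 0.3, 5.0]
opening: 0.259
grip_force: 39.9
```

Request:
play_rows(deltas=[[0, 0, 0.02, 0, 0, 0, 0.0], [0, 0, 0.0, 0, 0, 0, 0.0]])

```text
time_s: 14.22
tool_pos: [0.4696, -0.1624, 0.332]
eef_rot: [[-1.0, 0.0, 0.001], [0.0, 1.0, -0.0], [-0.001, -0.0, -1.0]]
wrist_force: [-0.8, 0.8, 5.1]
opening: 0.26
grip_force: 39.9
```

Request:
play_rows(deltas=[[0, 0, 0.02, 0, 0, 0, 0.0], [0, 0, 0.0, 0, 0, 0, 0.0]])

```text
time_s: 14.48
tool_pos: [0.4696, -0.1624, 0.3308]
eef_rot: [[-1.0, 0.0, 0.001], [0.0, 1.0, -0.0], [-0.001, -0.0, -1.0]]
wrist_force: [-1.6, 0.2, 5.2]
opening: 0.265
grip_force: 39.9
```

Request:
play_rows(deltas=[[0, 0, 0.02, 0, 0, 0, 0.0], [0, 0, 0.0, 0, 0, 0, 0.0]])

```text
time_s: 14.72
tool_pos: [0.4699, -0.1625, 0.3303]
eef_rot: [[-1.0, 0.0, 0.002], [0.0, 1.0, -0.0], [-0.002, -0.0, -1.0]]
wrist_force: [-2.5, 0.3, 11.8]
opening: 0.265
grip_force: 39.9
```

Request:
play_rows(deltas=[[0, 0, 0.004, 0, 0, 0, 0.0], [0, 0, 0.0, 0, 0, 0, 0.0], [0, 0, 0.0, 0, 0, 0, 0.0]])

```text
time_s: 15.1
tool_pos: [0.4699, -0.1625, 0.3302]
eef_rot: [[-1.0, 0.0, 0.002], [0.0, 1.0, -0.0], [-0.002, -0.0, -1.0]]
wrist_force: [-2.1, 0.4, 13.5]
opening: 0.265
grip_force: 39.9
```

Contact is now about 15 N (reading plus the 1.3 N rod weight), and the foot has stopped moving. I'll hold it there.

Request:
play_rows(deltas=[[0, 0, 0.002, 0, 0, 0, 0.0], [0, 0, 0.0, 0, 0, 0, 0.0], [0, 0, 0, 0, 0, 0, 0.0], [0, 0, 0, 0, 0, 0, 0.0], [0, 0, 0, 0, 0, 0, 0.0], [0, 0, 0, 0, 0, 0, 0.0]])

```text
time_s: 15.85
tool_pos: [0.47, -0.1625, 0.3302]
eef_rot: [[-1.0, 0.0, 0.002], [0.0, 1.0, -0.0], [-0.002, -0.0, -1.0]]
wrist_force: [-2.7, 0.3, 14.4]
opening: 0.261
grip_force: 39.9
```

Request:
play_rows(deltas=[[0, 0, -0.1, 0, 0, 0, 0.0], [0, 0, -0.25, 0, 0, 0, 0.0], [0, 0, -0.3, 0, 0, 0, 0.0], [0, 0, -0.35, 0, 0, 0, 0.0], [0, 0, -0.35, 0, 0, 0, 0.0], [0, 0, -0.35, 0, 0, 0, 0.0], [0, 0, -0.35, 0, 0, 0, 0.0], [0, 0, -0.1, 0, 0, 0, 0.0]])

```text
time_s: 16.85
tool_pos: [0.4694, -0.1624, 0.4593]
eef_rot: [[-1.0, 0.0, 0.002], [0.0, 1.0, -0.0], [-0.002, -0.0, -1.0]]
wrist_force: [-0.6, -1.2, -1.4]
opening: 0.259
grip_force: 39.9
```

Request:
play_rows(deltas=[[0, 0, 0, 0, 0, 0, 0.0], [0, 0, 0, 0, 0, 0, 0.0]])

```text
time_s: 17.1
tool_pos: [0.469, -0.1622, 0.457]
eef_rot: [[-1.0, 0.0, -0.002], [0.0, 1.0, 0.0], [0.002, 0.0, -1.0]]
wrist_force: [-0.5, -0.4, -1.5]
opening: 0.266
grip_force: 39.9
```

Request:
play_rows(deltas=[[-0.19, 0.616, 0, 0, 0, 0, 0.0], [-0.19, 0.616, 0, 0, 0, 0, 0.0], [-0.19, 0.616, 0, 0, 0, 0, 0.0], [-0.19, 0.616, 0, 0, 0, 0, 0.0], [-0.19, 0.616, 0, 0, 0, 0, 0.0], [-0.19, 0.616, 0, 0, 0, 0, 0.0], [-0.19, 0.616, 0, 0, 0, 0, 0.0], [-0.19, 0.616, 0, 0, 0, 0, 0.0]])

```text
time_s: 18.1
tool_pos: [0.5607, 0.1345, 0.4567]
eef_rot: [[-1.0, 0.0, -0.002], [0.0, 1.0, -0.001], [0.002, -0.001, -1.0]]
wrist_force: [-0.2, -0.6, -0.5]
opening: 0.262
grip_force: 39.9
```

Request:
play_rows(deltas=[[0, 0, 0.4, 0, 0, 0, 0.0], [0, 0, 0.4, 0, 0, 0, 0.0], [0, 0, 0.4, 0, 0, 0, 0.0], [0, 0, 0.4, 0, 0, 0, 0.0], [0, 0, 0, 0, 0, 0, 0.0], [0, 0, 0, 0, 0, 0, 0.0]])

```text
time_s: 18.85
tool_pos: [0.5608, 0.1334, 0.3622]
eef_rot: [[-1.0, 0.0, 0.0], [0.0, 1.0, 0.0], [-0.0, 0.0, -1.0]]
wrist_force: [-0.7, 0.6, -1.2]
opening: 0.261
grip_force: 39.9
```

```bash
python3 - <<'E'
from look import *
s=monitor.read_state();p=s["tool_pos"];print(p,s["eef_rot"][:,2],s["wrist_force"])
f=p+s["eef_rot"][:,2]*.277
q=[f,[.5605,.130,.05],[.5595,.1335,.05]]
print(f,proj("scene",q),proj("top",q))
cv2.imwrite("pics/c5.png",crop("scene",270,150,60,60,10))
E
```

```text
[0.56084678 0.13338045 0.36220137] [ 3.49872152e-04  5.17815423e-05 -9.99999937e-01] [-0.68932202  0.5582148  -1.21821559]
[0.5609437  0.1333948  0.08520139] [[299.27159491 192.5726635 ]
 [297.79834498 201.75555772]
 [298.58493474 200.70787661]] [[247.97473007 224.52908856]
 [250.21296281 225.33711678]
 [248.93410862 225.69260435]]
```

View pics/c5.png

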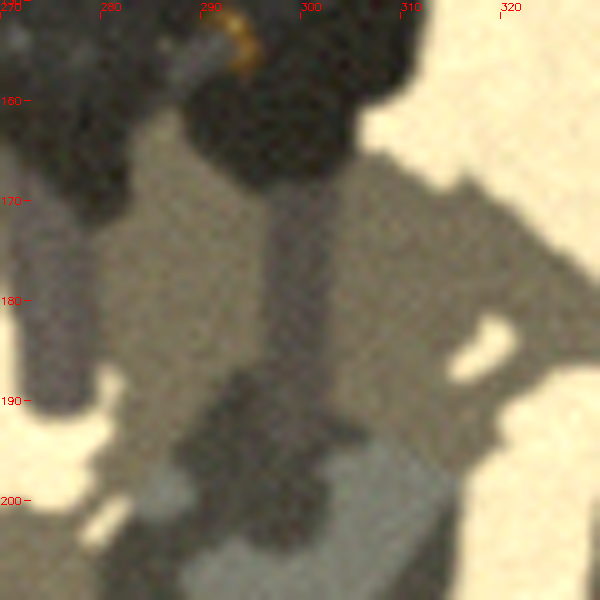

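The foot shows at (299,193) and the hole at about (298.3,202), so they line up to within about 1–2 mm. I'll lower it gently.

Request:
play_rows(deltas=[[0.015, -0.015, 0.15, 0, 0, 0, 0.0], [0, 0, 0.15, 0, 0, 0, 0.0], [0, 0, 0.15, 0, 0, 0, 0.0], [0, 0, 0.1, 0, 0, 0, 0.0], [0, 0, 0.05, 0, 0, 0, 0.0], [0, 0, 0.0, 0, 0, 0, 0.0]])

```text
time_s: 19.65
tool_pos: [0.5597, 0.1325, 0.3256]
eef_rot: [[-1.0, 0.0, -0.0], [0.0, 1.0, -0.0], [0.0, -0.0, -1.0]]
wrist_force: [-0.5, -0.4, -1.0]
opening: 0.258
grip_force: 39.9
```

Request:
play_rows(deltas=[[0, 0, 0.05, 0, 0, 0, 0.0], [0, 0, 0.05, 0, 0, 0, 0.0], [0, 0, 0.05, 0, 0, 0, 0.0], [0, 0, 0.05, 0, 0, 0, 0.0], [0, 0, 0.0, 0, 0, 0, 0.0]])

```text
time_s: 20.27
tool_pos: [0.5596, 0.1325, 0.3135]
eef_rot: [[-1.0, 0.0, -0.0], [0.0, 1.0, -0.0], [0.0, -0.0, -1.0]]
wrist_force: [0.3, 0.2, -1.2]
opening: 0.259
grip_force: 39.9
```

Request:
play_rows(deltas=[[0, 0, 0.1, 0, 0, 0, 0.0], [0, 0, 0.1, 0, 0, 0, 0.0], [0, 0, 0.1, 0, 0, 0, 0.0], [0, 0, 0.06, 0, 0, 0, 0.0], [0, 0, 0.03, 0, 0, 0, 0.0], [0, 0, 0.0, 0, 0, 0, 0.0]])

```text
time_s: 21.02
tool_pos: [0.5597, 0.1324, 0.2903]
eef_rot: [[-1.0, 0.0, -0.0], [0.0, 1.0, -0.0], [0.0, -0.0, -1.0]]
wrist_force: [0.2, -0.2, -2.5]
opening: 0.265
grip_force: 39.9
```

Request:
play_rows(deltas=[[0, 0, 0.02, 0, 0, 0, 0.0], [0, 0, 0.02, 0, 0, 0, 0.0], [0, 0, 0.0, 0, 0, 0, 0.0]])

```text
time_s: 21.4
tool_pos: [0.5597, 0.1325, 0.2879]
eef_rot: [[-1.0, 0.0, 0.0], [0.0, 1.0, -0.0], [-0.0, -0.0, -1.0]]
wrist_force: [-0.6, 0.0, -0.8]
opening: 0.263
grip_force: 39.9
```

Request:
play_rows(deltas=[[0, 0, 0.01, 0, 0, 0, 0.0], [0, 0, 0.01, 0, 0, 0, 0.0], [0, 0, 0.0, 0, 0, 0, 0.0]])

```text
time_s: 21.78
tool_pos: [0.5601, 0.1325, 0.2877]
eef_rot: [[-1.0, 0.0, 0.001], [0.0, 1.0, 0.0], [-0.001, 0.0, -1.0]]
wrist_force: [-1.8, -1.1, 6.7]
opening: 0.26
grip_force: 39.9
```

It bottomed at the same TCP height as when it was picked up (0.2877). Now I'll release and back straight up.

Request:
play_rows(deltas=[[0, 0, -0.01, 0, 0, 0, 0.3], [0, 0, 0, 0, 0, 0, 0.6], [0, 0, 0, 0, 0, 0, 0.6], [0, 0, 0, 0, 0, 0, 0.6], [0, 0, 0, 0, 0, 0, 0.6]])

```text
time_s: 22.4
tool_pos: [0.5597, 0.1325, 0.2873]
eef_rot: [[-1.0, 0.0, -0.0], [0.0, 1.0, -0.0], [0.0, -0.0, -1.0]]
wrist_force: [-0.2, -1.0, -0.4]
opening: 0.599
grip_force: 0.0
```

Request:
play_rows(deltas=[[0, 0, -0.2, 0, 0, 0, 0.6], [0, 0, -0.4, 0, 0, 0, 0.6], [0, 0, -0.4, 0, 0, 0, 0.6], [0, 0, -0.4, 0, 0, 0, 0.6], [0, 0, -0.4, 0, 0, 0, 0.6], [0, 0, -0.4, 0, 0, 0, 0.6], [0, 0, -0.2, 0, 0, 0, 0.6], [0, 0, 0, 0, 0, 0, 0.6]])

```text
time_s: 23.4
tool_pos: [0.5598, 0.1325, 0.4322]
eef_rot: [[-1.0, 0.0, 0.002], [0.0, 1.0, 0.001], [-0.002, 0.001, -1.0]]
wrist_force: [-0.0, 0.0, -0.4]
opening: 0.603
grip_force: 0.0
```

Request:
play_rows(deltas=[[0, 0.6, -0.1, 0, 0, 0, 0.6], [0, 0.6, 0, 0, 0, 0, 0.6], [0, 0.6, 0, 0, 0, 0, 0.6], [0, 0.6, 0, 0, 0, 0, 0.6], [0, 0.6, 0, 0, 0, 0, 0.6], [0, 0, 0, 0, 0, 0, 0.6], [0, 0, 0, 0, 0, 0, 0.6]])

```text
time_s: 24.28
tool_pos: [0.5598, 0.3115, 0.4364]
eef_rot: [[-1.0, 0.001, -0.001], [0.001, 1.0, -0.002], [0.001, -0.002, -1.0]]
wrist_force: [0.3, -0.7, 0.1]
opening: 0.6
grip_force: 0.0
```

```bash
python3 - <<'E'
from look import *
s=monitor.read_state();print(s["time_s"],s["tool_pos"],s["wrist_force"])
print(proj("top",[[.5605,.1305,.165]]))
cv2.imwrite("pics/c6.png",np.vstack([np.hstack([crop("top",215,200,66,50,6),crop("top",322,235,66,50,6)]),np.hstack([crop("scene",265,170,66,50,6),crop("scene",145,225,66,50,6)])]))
E
```

```text
24.275 [0.55984749 0.31152755 0.43637125] [ 0.25963281 -0.67605932  0.07288414]
[[246.60632302 223.10081413]]
```

View pics/c6.png

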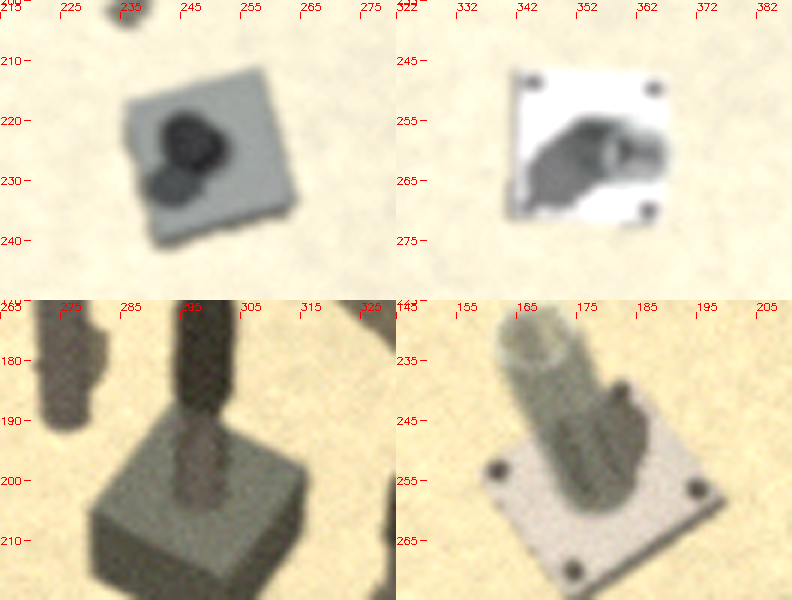

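The rod stands as at the start (handle end at 247.5,223 in the top view). The column's upper part is now clear, and the dark plugs sit at its bottom (scene ≈178,255).

```bash
python3 -c "
from rig import order; print(order.close_job())"
```

```text
the job is handed in; nothing more can be done
None
```

I pressed both plugs home at about 15–16 N for over half a second, put the rod back upright and fully down in its stand, let go of it, and handed the job in at about 24 s; no verdict came back.

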